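# Find the fuller sugar shaker and hold it over the mixing bowl

### The arm

A 6-joint arm with a two-finger parallel gripper is mounted at the origin on the work surface. World frame = base frame: x ahead of the robot, y to its left, z up, the work surface at z = 0. Lengths are in m, angles in rad, forces in N, time in s.
With the tool pointing down it reaches from about 0.35 to 0.85 m from the base axis. Payload 8.1 kg.
Tool frame: the origin (TCP) lies midway between the tips of the shut fingers; the grasp point (between the pads) lies 19 mm behind it; z points along the fingers, y is the direction in which the jaws open and shut (so a half turn about z gives the same grasp; the last joint's range is limited). The gripper opens to 93 mm and grips with 3 to 60 N. Pads are 15 mm wide; open, the fingers measure 128 mm over their backs; the gripper's body (75 mm by 188 mm) begins 65 mm behind the grasp point.
Start: joints at [-1.432, 0.13, 1.488, -0, 1.523, -0.085], TCP at [0.133, -0.585, 0.219] pointing down, gripper open.
Joint ranges: [-2.96, 2.96], [-0.89, 2.26], [0.02, 2.5], [-1.34, 4.48], [0, 2.73], [-2.66, 2.66]. Speed limits (rad/s): [2.39, 2.39, 2.79, 3.14, 3.14, 3.14].

### API

Orientations are given as a rotation vector (axis times angle).
In Python, from plant import robot gives the robot as it stands. The module is installed in compiled form; this text tells all that it offers.
- The arm moves only by the shell command python3 -m pendant 'ROWS' [FORCE]. ROWS is JSON, a list of rows, each an object with "translation": the shift along the tool's x, y, z in mm, a list of three; "twist": the turn, a rotation vector about the tool's x, y, z in rad, a list of three; "grip": the opening, from -1 (shut) to 1 (fully open). A call has exactly 10 rows; each row shifts and turns the pose as measured when the row begins, along the tool's axes as they then stand; what a row does not reach is not made up. A row lasts 1/10 s, in which the tool goes at most 50 mm and 8.59 degrees, less where a joint would pass 70% of its speed; a pose out of reach is approached as far as the arm can. A call is refused whole if a number of a shift passes 50 or a number of a turn 0.15, either way. A call with a gripper value outside its range is refused whole. The fingers move at their own pace and stop on an object; FORCE is the grip in N (left out, the last holds). Time passes only in rows, so rows that do not move let the fingers close, or fill a call up. It gives the time, the measured TCP pose, the force and the opening at its end, in the units of the state.
- robot.read_state(): the state, without advancing time (a new reading comes with each control period).
- robot.read_camera(name): name is "scene" or "top" or "wrist"; returns (picture, depth): 384x512x3 uint8, red, green, blue; 384x512 float32, m along the optical axis (not along the pixel's ray), 0 where there is no reading.
- robot.camera_info(name): a dict with "vertical_fov" (degrees; the focal length in pixels is half the picture's height over the tangent of half this angle, whatever the lens; pixels are square), "cx", "cy" (the principal point, pixels), "cam_to_world" (4x4, takes a point from camera to world coordinates). Camera axes: x right, y up, looking along -z (the intrinsics and any distortion apply to the point x, -y, -z); pixel columns grow to the right and rows downward; lengths in m; the calibration is good to about 2 mm. A picture is of the moment at which its call begins: read the wrist's pose just before it. camera_info takes no time and is no camera call; for the wrist camera it gives the pose at the moment of the call.
- robot.close_job(): hands the job in, once; it reports no verdict.
The state is a dict: "t": time; "q": joint angles; "dq": joint speeds; "joint_torque": joint torques, N m; "tool_pos": TCP position; "orientation": TCP orientation; "force": force on the tool from outside, world axes, zero at the start; "wrist_torque": the same for the moment, N m; "opening": finger opening in m.
Only numpy, scipy, OpenCV 4.12 (cv2) and the standard library are available. Lean on these libraries where they do the work, as an engineer would, in place of code of your own. Each camera call takes 0.05 s, during which the arm holds its last target. There are 200 camera calls.

### The job

Get ready to sugar the mix: first take the ring-shaped splash guard off the bowl by its wooden tab and hang it over the upright wooden post so that it lies level on the post's collar, and let go of it. Then lift each of the two identical sugar shakers in turn to feel which is heavier, leave the lighter one standing upright on the counter, and finish while holding the heavier one still and upright over the middle of the bowl, a few centimetres above the rim and touching nothing but the gripper. Do not shove the bowl away or disturb the other things on the counter.

Things in the scene. Friction and masses are not known exactly. Their poses are not given: they have to be found in the camera images.
- guard: Splash guard: flat steel ring plate, 130 mm outside, 50 mm hole, 5 mm thick, about 0.12 kg, lying loose on the bowl's rim at the start. Origin: centre of the hole at the underside, z up. An upright wooden grip tab stands on it, centred 52 mm from the hole's centre along its own -x: 10 mm thick along x, 40 mm wide along y, its top 46 mm above the origin (41 mm above the plate).
- bowl: White ceramic mixing bowl, 110 mm across the rim, 60 mm high, 0.6 kg, standing loose on the counter. Origin: centre of its underside, z up.
- post: Fixed upright wooden stand: foot disc 110 mm diameter and 12 mm high; collar 68 mm diameter with its flat top 50 mm above the counter; above it a 20 mm diameter post with a tapered end, top 95 mm above the counter. Origin: centre of its underside, z up. A guard hung on it has its origin 50 mm above the counter; any yaw will do.
- shaker_1: One of two identical-looking upright metal sugar shakers with domed tops: straight cylinder 46 mm diameter up to 104 mm, dome above it, 116 mm high in all. Origin: centre of its underside, z up. One is fuller: each weighs between 0.15 and 0.45 kg and they differ by at least 100 g. The contents can shift by a millimetre or two. Neither the name nor the place tells which is heavier.
- shaker_2: One of two identical-looking upright metal sugar shakers with domed tops: straight cylinder 46 mm diameter up to 104 mm, dome above it, 116 mm high in all. Origin: centre of its underside, z up. One is fuller: each weighs between 0.15 and 0.45 kg and they differ by at least 100 g. The contents can shift by a millimetre or two. Neither the name nor the place tells which is heavier.
- table: The fixed white counter top in front of the robot that all this stands on (the sink unit on the left is a separate piece), its top at z = 0. A shaker standing on it presses on it with its weight: the lighter with under 2.3 N, the heavier with over 3.2 N.
- mug: Brown mug, 76 mm across, 85 mm high, to be left alone. Origin: centre of its underside.
- tumbler: Clear glass tumbler, 64 mm across, 90 mm high, to be left alone. Origin: centre of its underside.
- jar: Amber glass jar with a steel lid, 60 mm across, 85 mm high, to be left alone. Origin: centre of its underside.
- mill: Dark wooden pepper mill, waisted, 52 mm across, 160 mm high, to be left alone. Origin: centre of its underside.
- spoon: Wooden spoon, 240 mm long, lying flat beyond the work area, to be left alone. Origin: middle of its underside, x along it.
- brush: Flat pastry brush, 200 mm long, lying flat beside the dish rack, to be left alone. Origin: middle of its underside, x along it.
Not all that is in view belongs to the job. Leave any purple or red look-alike of the bowl alone. What is shaped like the shaker_2 but pink is not meant.

How it is judged:
By the outcome, as a careful person would: the job done as asked, in the order asked, and still so for the second after the job is handed in, while the arm keeps its last pose, push and grip.
It also fails if it takes over 72 s, if anything falls off the work surface, if the arm or the gripper's body presses on something with over 40 N, if the wrist force passes 120 N, or if a joint passes its speed limit or range.

## Working session

There is one attempt and no reset: what is moved stays moved. The work goes in short steps, Python scripts to look and compute and a shell command to move; the robot and the scene stay as the last step left them, time stands still between calls to the robot, and variables do not carry over. Pictures are saved under pics/ and viewed, about 8 in all and at most 12, crops included, and the job is handed in when it is done.

```bash
mkdir -p pics
cat > h.py <<'E'
import numpy as np, cv2
from plant import robot
from scipy.spatial.transform import Rotation as R
def cam(name):
    i=robot.camera_info(name); p,d=robot.read_camera(name); return p,d,i
def pts(d,i):
    h,w=d.shape; f=h/2/np.tan(np.radians(i['vertical_fov'])/2)
    v,u=np.mgrid[:h,:w]
    P=np.stack([(u-i['cx'])/f*d,-(v-i['cy'])/f*d,-d],-1)
    M=np.array(i['cam_to_world']); return P@M[:3,:3].T+M[:3,3]
def save(n,p): cv2.imwrite('pics/'+n,p[...,::-1])
E
python3 - <<'E'
from h import *
for n in('top','scene'):
    p,d,i=cam(n); np.savez(n,p=p,d=d,P=pts(d,i)); save(n+'0.png',p)
    print(n,{k:(np.round(v,3).tolist() if k=='cam_to_world' else v) for k,v in i.items()},(d>0).mean())
print(robot.read_state())
E
```

```text
top {'vertical_fov': 55.91771006603357, 'cx': 252.43851154222, 'cy': 199.06501171841853, 'cam_to_world': [[0.004, 0.997, -0.079, 0.498], [-1.0, 0.004, 0.008, -0.003], [0.008, 0.079, 0.997, 1.153], [0.0, 0.0, 0.0, 1.0]]} 0.9958038330078125
scene {'vertical_fov': 49.55069197200729, 'cx': 260.1430163549338, 'cy': 190.95938082428606, 'cam_to_world': [[0.859, -0.415, 0.3, 0.878], [0.512, 0.681, -0.523, -0.59], [0.013, 0.603, 0.798, 0.91], [0.0, 0.0, 0.0, 1.0]]} 0.9958953857421875
{'t': 0.1, 'q': array([-1.43241804e+00,  1.31068951e-01,  1.48915834e+00, -7.69540707e-06,
        1.52299786e+00, -8.53751563e-02]), 'dq': array([-1.56365753e-03, -1.53887901e-03, -1.78894546e-03,  1.04902191e-04,
        3.30322396e-05,  2.32143249e-04]), 'joint_torque': array([ 2.67557280e-04, -5.61340570e+01, -4.93094766e+01,  7.68810301e-02,
        2.90262583e-02, -5.74818000e-05]), 'tool_pos': array([ 0.13309798, -0.58453169,  0.21770893]), 'orientation': array([-3.12033085e+00, -3.50556771e-01,  7.99784785e-05]), 'force': array([-0.03722753,  0.38935732,  0.14872154]), 'wrist_torque': array([-0.01880048, -0.0234285 , -0.04247328]), 'opening': 0.09278888673724882}
```

View pics/top0.png

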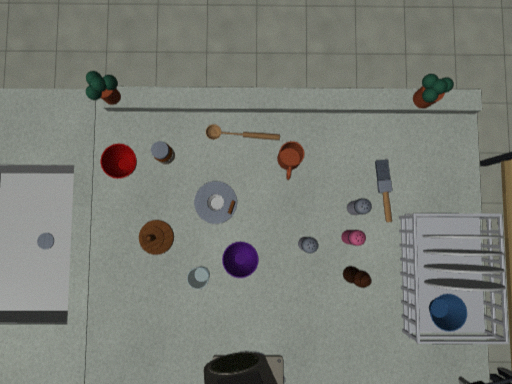

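View pics/scene0.png

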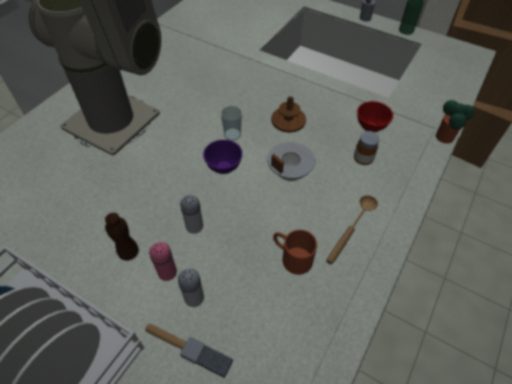

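The top view shows the guard on the white bowl at (216,202) with its tab at (233,207), and the post at (156,237). There are two grey shakers, at (309,244) and (360,206). The decoys are the purple bowl (240,259), the red bowl (119,160) and the pink shaker (354,238).

Run:
```python
from h import *
z=np.load('top.npz');p,d,P=z['p'],z['d'],z['P']
save('crop0.png',cv2.resize(p[130:300,100:400],(790,448),interpolation=cv2.INTER_CUBIC))
print('table z',np.median(P[320:340,300:340,2]))
def blob(n,u,v,r,z0,z1):
    Q=P[v-r:v+r,u-r:u+r].reshape(-1,3); m=(Q[:,2]>z0)&(Q[:,2]<z1); Q=Q[m]
    if len(Q)<4: print(n,len(Q));return
    (c,s,a)=cv2.minAreaRect((Q[:,:2]*1000).astype(np.float32)); (e,rr)=cv2.minEnclosingCircle((Q[:,:2]*1000).astype(np.float32))
    print(n,len(Q),'med',Q.mean(0).round(4),'rect',np.round(c,1),np.round(s,1),round(a,1),'circ',np.round(e,1),round(rr,1),'zmax',Q[:,2].max().round(4))
blob('plate',216,202,32,.05,.075)
blob('tab',233,207,14,.09,.115)
blob('posttop',156,237,25,.075,.105)
blob('collar',156,237,25,.04,.058)
blob('foot',156,237,28,.006,.02)
for n,u,v in(('sA',309,244),('sB',362,206),('pink',356,238)):blob(n,u,v,14,.095,.125)
blob('mill',358,275,20,.1,.17); blob('tumbler',200,275,18,.05,.1);blob('purple',240,259,24,.045,.08);blob('mug',290,158,30,.06,.1)
z=np.load('scene.npz');p,d,P=z['p'],z['d'],z['P']
print('scene')
blob('plate',292,160,32,.058,.075)
blob('tab',278,162,14,.08,.115)
blob('posttop',290,105,14,.07,.105);blob('collar',290,112,22,.042,.058)
blob('sA',191,207,18,.09,.125);blob('sB',190,282,18,.09,.125)
```

```text
table z -0.00024888803779965496
plate 1168 med [0.5746 0.1027 0.0648] rect [574.  101.2] [124.1 126.8] 0.1 circ [574.2 100.8] 64.8 zmax 0.0728
tab 49 med [0.5578 0.0507 0.1049] rect [558.1  50.9] [ 9.5 38.5] 72.0 circ [558.1  50.9] 19.5 zmax 0.1097
posttop 46 med [0.468  0.2886 0.0901] rect [467.3 289.7] [17.9 17.6] 87.3 circ [468.  290.2] 9.8 zmax 0.0977
collar 339 med [0.4677 0.2893 0.0502] rect [467.7 290.4] [63.3 64.3] 0.2 circ [467.7 290.2] 33.9 zmax 0.0566
foot 572 med [0.4681 0.2827 0.0119] rect [461.5 272.3] [152.8 137.5] 63.8 circ [458.7 286.6] 88.2 zmax 0.0199
sA 200 med [ 0.4487 -0.176   0.1108] rect [ 448.6 -177.1] [43.8 43.6] 41.0 circ [ 448.2 -177.5] 23.0 zmax 0.1187
sB 198 med [ 0.5622 -0.3317  0.1103] rect [ 562.6 -334.7] [45.4 41.1] 89.5 circ [ 562.4 -334.4] 23.3 zmax 0.119
pink 206 med [ 0.4706 -0.3128  0.1103] rect [ 470.3 -314.2] [43.6 43.5] 44.9 circ [ 470.5 -315. ] 22.7 zmax 0.1194
mill 258 med [ 0.3572 -0.3151  0.1346] rect [ 356.3 -317.7] [39.2 47. ] 65.3 circ [ 354.7 -320.5] 23.8 zmax 0.1614
tumbler 177 med [0.3469 0.1523 0.0782] rect [351.7 146.4] [61.6 61.5
[... 239 characters left out ...]
04.6 -128.2] 52.7 zmax 0.0899
scene
plate 1031 med [0.5822 0.1005 0.0676] rect [577.9  98.5] [125.3 128.8] 30.0 circ [578.1  99.9] 66.5 zmax 0.0746
tab 128 med [0.5628 0.0466 0.0988] rect [562.1  49.5] [12.1 40.3] 74.1 circ [561.5  47.5] 20.3 zmax 0.1115
posttop 62 med [0.4724 0.2847 0.0861] rect [471.9 285.1] [19.7 14.5] 20.2 circ [470.8 287.5] 10.3 zmax 0.1006
collar 234 med [0.4736 0.2838 0.0529] rect [471.8 287.3] [64.4 64.3] 27.6 circ [470.1 289.5] 35.4 zmax 0.0577
sA 330 med [ 0.4569 -0.1849  0.1096] rect [ 452.7 -180.6] [45.9 43.6] 40.2 circ [ 452.  -180.3] 24.2 zmax 0.1216
sB 433 med [ 0.5699 -0.3401  0.1105] rect [ 566.3 -337.3] [44.9 44.2] 38.0 circ [ 565.9 -336.3] 23.5 zmax 0.1222
```

View pics/crop0.png

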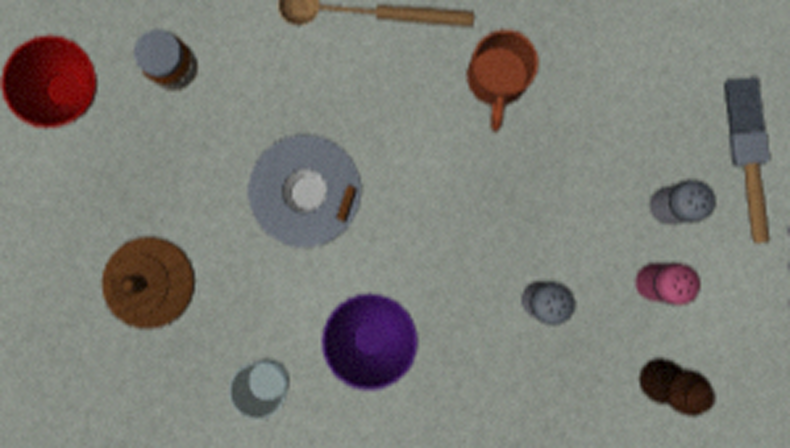

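Identification: the grey domed shakers are at about (0.449,-0.177) and (0.563,-0.335). The pink one at (0.470,-0.315) is the decoy. The bowl that counts is the white one under the guard; the purple and red ones are decoys, and the crop confirms this. Guard centre is (0.575,0.101), tab (0.559,0.050), yaw about 72°. Post is at (0.468,0.290). Heights match the given sizes. Moving now.

```bash
python3 -m pendant '[{"translation":[36,-34,0],"twist":[0,0,0],"grip":1},{"translation":[36,-34,0],"twist":[0,0,0],"grip":1},{"translation":[36,-34,0],"twist":[0,0,0],"grip":1},{"translation":[36,-34,0],"twist":[0,0,0],"grip":1},{"translation":[36,-34,0],"twist":[0,0,0],"grip":1},{"translation":[36,-34,0],"twist":[0,0,0],"grip":1},{"translation":[36,-34,0],"twist":[0,0,0],"grip":1},{"translation":[36,-34,0],"twist":[0,0,0],"grip":1},{"translation":[36,-34,0],"twist":[0,0,0],"grip":1},{"translation":[36,-34,0],"twist":[0,0,0],"grip":1}]' 40
cat >> h.py <<'E'
def go(xyz,yaw=None):
    """remaining shift in tool axes (mm) to a world TCP point, and yaw turn about tool z"""
    s=robot.read_state(); r=R.from_rotvec(s['orientation']); M=r.as_matrix()
    print('t',round(s['t'],2),'tcp',s['tool_pos'].round(4),'open',round(s['opening'],4),'F',s['force'].round(2),'q6',s['q'][5].round(2))
    ty=np.degrees(np.arctan2(M[1,1],M[0,1])); print('jaw yaw',ty.round(1),'tool z',M[:,2].round(3))
    print('tool shift mm',(M.T@(np.array(xyz)-s['tool_pos'])*1000).round(1))
    # level-out tilt + yaw, as tool rotvec
    if yaw is not None:
        a=np.radians(yaw); y=[np.cos(a),np.sin(a),0]; zz=[0,0,-1]; x=np.cross(y,zz)
        T=np.stack([x,y,zz],1); print('tool twist',(r.inv()*R.from_matrix(T)).as_rotvec().round(3),'shift after turn',(T.T@(np.array(xyz)-s['tool_pos'])*1000).round(1))
E
python3 -c "
from h import *
go([.559,.0505,.2],-108)"
```

```text
t: 1.1
tool_pos: [0.4076, -0.1687, 0.2129]
orientation: [-3.114, -0.332, 0.004]
force: [1.0, -0.6, -0.0]
opening: 0.0934
t 1.1 tcp [ 0.4076 -0.1687  0.2129] open 0.0934 F [ 1.01 -0.55 -0.02] q6 0.84
jaw yaw -77.8 tool z [-0.003  0.009 -1.   ]
tool shift mm [ 194.2 -182.2   14.5]
tool twist [-0.009  0.004  0.527] shift after turn [  76.3 -255.2   12.9]
```

```bash
python3 -m pendant '[{"translation":[0,0,0],"twist":[0,0,0.132],"grip":1},{"translation":[0,0,0],"twist":[0,0,0.132],"grip":1},{"translation":[0,0,0],"twist":[0,0,0.132],"grip":1},{"translation":[0,0,0],"twist":[0,0,0.132],"grip":1},{"translation":[13,-43,2],"twist":[0,0,0],"grip":1},{"translation":[13,-43,2],"twist":[0,0,0],"grip":1},{"translation":[13,-43,2],"twist":[0,0,0],"grip":1},{"translation":[13,-43,2],"twist":[0,0,0],"grip":1},{"translation":[13,-43,2],"twist":[0,0,0],"grip":1},{"translation":[10,-35,2],"twist":[0,0,0],"grip":1}]' 40
python3 - <<'E'
from h import *
go([.559,.0505,.2],-108)
p,d,i=cam('wrist'); save('w1.png',p); P=pts(d,i); np.savez('w1',p=p,d=d,P=P)
print(np.round(i['cam_to_world'],3).tolist())
m=(P[...,2]>.09)&(P[...,2]<.115)&(abs(P[...,0]-.56)<.06)&(abs(P[...,1]-.05)<.05)&(d>0)
Q=P[m];print(len(Q)); 
if len(Q)>4: print(Q.mean(0),cv2.minAreaRect((Q[:,:2]*1000).astype(np.float32)))
E
```

```text
t: 2.1
tool_pos: [0.5639, 0.0565, 0.1989]
orientation: [-3.089, 0.521, 0.013]
force: [-0.1, -0.4, 0.1]
opening: 0.093
t 2.1 tcp [0.5639 0.0565 0.1989] open 0.093 F [-0.1  -0.44  0.1 ] q6 1.91
jaw yaw -109.1 tool z [-0.006  0.01  -1.   ]
tool shift mm [-2.6  7.2 -1.1]
tool twist [-0.008  0.009 -0.02 ] shift after turn [-2.8  7.2 -1.1]
[[-0.328, 0.916, 0.232, 0.627], [-0.945, -0.316, -0.087, 0.034], [-0.006, -0.247, 0.969, 0.363], [0.0, 0.0, 0.0, 1.0]]
400
[0.56278993 0.04899601 0.10416151] ((561.7728881835938, 49.166629791259766), (9.360995292663574, 38.90008544921875), 71.01216125488281)
```

View pics/w1.png

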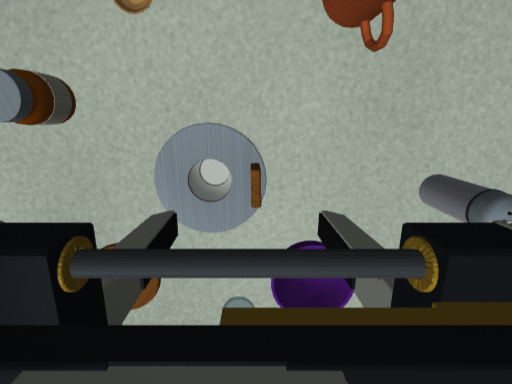

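The wrist view shows the guard at (210,177) with its tab at (256,186). The tab measures (0.562,0.049), top z 0.104, which agrees with the other two views. Descending over the tab.

```bash
python3 -m pendant '[{"translation":[-0.7,7.5,0],"twist":[-0.008,0.009,0],"grip":1},{"translation":[0,0,20],"twist":[0,0,0],"grip":1},{"translation":[0,0,20],"twist":[0,0,0],"grip":1},{"translation":[0,0,20],"twist":[0,0,0],"grip":1},{"translation":[0,0,20],"twist":[0,0,0],"grip":1},{"translation":[0,0,20],"twist":[0,0,0],"grip":1},{"translation":[0,0,16],"twist":[0,0,0],"grip":1},{"translation":[0,0,6],"twist":[0,0,0],"grip":1},{"translation":[0,0,0],"twist":[0,0,0],"grip":1},{"translation":[0,0,0],"twist":[0,0,0],"grip":1}]' 40
python3 -c "
from h import *
go([.561,.050,.072],-109)"
```

```text
t: 3.15
tool_pos: [0.5571, 0.0472, 0.0704]
orientation: [3.094, -0.52, -0.004]
force: [0.5, -0.4, 0.7]
opening: 0.0928
t 3.15 tcp [0.5571 0.0472 0.0704] open 0.0928 F [ 0.48 -0.36  0.66] q6 1.9
jaw yaw -109.1 tool z [-0.003 -0.004 -1.   ]
tool shift mm [ 2.8 -3.9 -1.6]
tool twist [ 0.004  0.002 -0.001] shift after turn [ 2.8 -3.9 -1.6]
```

```bash
python3 -m pendant '[{"translation":[2.5,-3.5,-1.5],"twist":[0.004,0.002,0],"grip":1},{"translation":[0,0,0],"twist":[0,0,0],"grip":-0.5},{"translation":[0,0,0],"twist":[0,0,0],"grip":-1},{"translation":[0,0,0],"twist":[0,0,0],"grip":-1},{"translation":[0,0,0],"twist":[0,0,0],"grip":-1},{"translation":[0,0,0],"twist":[0,0,0],"grip":-1},{"translation":[0,0,0],"twist":[0,0,0],"grip":-1},{"translation":[0,0,0],"twist":[0,0,0],"grip":-1},{"translation":[0,0,0],"twist":[0,0,0],"grip":-1},{"translation":[0,0,0],"twist":[0,0,0],"grip":-1}]' 40
python3 -c "
from h import *
go([.561,.050,.172],-109)"
```

```text
t: 4.15
tool_pos: [0.5634, 0.0498, 0.076]
orientation: [-3.098, 0.52, -0.01]
force: [0.1, 0.8, 0.7]
opening: 0.0256
t 4.15 tcp [0.5634 0.0498 0.076 ] open 0.0256 F [0.09 0.85 0.69] q6 1.9
jaw yaw -109.1 tool z [ 0.006 -0.    -1.   ]
tool shift mm [ -1.8   0.5 -96.1]
tool twist [-0.002 -0.006 -0.001] shift after turn [ -2.4   0.6 -96. ]
```

```bash
python3 -m pendant '[{"translation":[0,0,3],"twist":[0,0,0],"grip":-1},{"translation":[0,0,0],"twist":[0,0,0],"grip":-1},{"translation":[0,0,0],"twist":[0,0,0],"grip":-1},{"translation":[0,0,0],"twist":[0,0,0],"grip":-1},{"translation":[0,0,0],"twist":[0,0,0],"grip":-1},{"translation":[0,0,0],"twist":[0,0,0],"grip":-1},{"translation":[0,0,-10],"twist":[0,0,0],"grip":-1},{"translation":[0,0,-15],"twist":[0,0,0],"grip":-1},{"translation":[0,0,0],"twist":[0,0,0],"grip":-1},{"translation":[0,0,0],"twist":[0,0,0],"grip":-1}]' 40
python3 -c "
from h import *
go([.561,.050,.152],-109)"
```

```text
t: 5.15
tool_pos: [0.5631, 0.0497, 0.1]
orientation: [-3.098, 0.52, -0.009]
force: [-0.1, 0.1, -0.5]
opening: 0.0102
t 5.15 tcp [0.5631 0.0497 0.1   ] open 0.0102 F [-0.07  0.06 -0.52] q6 1.9
jaw yaw -109.1 tool z [ 0.006 -0.001 -1.   ]
tool shift mm [ -1.8   0.3 -52. ]
tool twist [-0.001 -0.006 -0.001] shift after turn [ -2.1   0.4 -52. ]
```

Gripped, with an opening of 10.2 mm, which equals the tab thickness. Lifting and carrying to above the post.

```bash
python3 -m pendant '[{"translation":[0,0,-20],"twist":[0,-0.006,0],"grip":-1},{"translation":[0,0,-25],"twist":[0,0,0],"grip":-1},{"translation":[0,0,-10],"twist":[0,0,0],"grip":-1},{"translation":[-28,-24,0],"twist":[0,0,0],"grip":-1},{"translation":[-28,-24,0],"twist":[0,0,0],"grip":-1},{"translation":[-28,-24,0],"twist":[0,0,0],"grip":-1},{"translation":[-28,-24,0],"twist":[0,0,0],"grip":-1},{"translation":[-28,-24,0],"twist":[0,0,0],"grip":-1},{"translation":[-20,-18,0],"twist":[0,0,0],"grip":-1},{"translation":[0,0,0],"twist":[0,0,0],"grip":-1}]' 40
python3 - <<'E'
from h import *
go([.4516,.2403,.15],-109)
for n in('top','scene','wrist'):
    p,d,i=cam(n); P=pts(d,i); np.savez(n+'2',p=p,d=d,P=P)
    if n!='top': save(n+'2.png',p)
    m=(d>0)&(np.hypot(P[...,0]-.468,P[...,1]-.29)<.08)
    Q=P[m&(P[...,2]>.125)&(P[...,2]<.155)]
    print(n,len(Q),len(Q)>5 and (np.median(Q[:,2]),cv2.minEnclosingCircle((Q[:,:2]*1000).astype(np.float32)),cv2.minAreaRect((Q[:,:2]*1000).astype(np.float32))))
E
python3 -c "
import cv2,numpy as np
a=cv2.imread('pics/scene2.png');b=cv2.imread('pics/wrist2.png')
cv2.imwrite('pics/c2.png',np.hstack([cv2.resize(a[40:220,180:400],(440,360)),cv2.resize(b,(360,270)).__getitem__(slice(None)) if 0 else cv2.resize(b,(360,360))]))"
```

```text
t: 6.15
tool_pos: [0.4527, 0.2373, 0.1543]
orientation: [-3.096, 0.526, 0.001]
force: [0.9, -0.6, -0.4]
opening: 0.0098
t 6.15 tcp [0.4527 0.2373 0.1543] open 0.0098 F [ 0.86 -0.61 -0.43] q6 2.29
jaw yaw -109.3 tool z [-0.     0.002 -1.   ]
tool shift mm [-2.  -2.4  4.3]
tool twist [-0.001  0.001 -0.005] shift after turn [-2.  -2.5  4.3]
top 308 (np.float64(0.14652649013700303), ((500.64288330078125, 265.3280334472656), 47.98560333251953), ((504.41253662109375, 263.0790710449219), (95.90894317626953, 35.973236083984375), 59.17947769165039))
scene 667 (np.float64(0.1493518448174328), ((469.37884521484375, 286.54254150390625), 66.36759185791016), ((473.1153564453125, 283.116455078125), (129.7052764892578, 120.29759216308594), 64.85514068603516))
wrist 12600 (np.float64(0.14549610835702725), ((470.3616027832031, 284.5438232421875), 64.798828125), ((483.48797607421875, 278.1947937011719), (124.59138488769531, 98.04618835449219), 57.096282958984375))
```

View pics/c2.png

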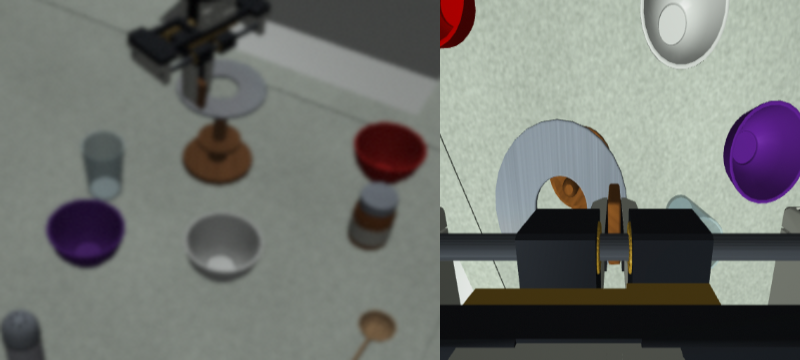

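The guard is held level over the post (scene crop: ring at (222,88), post just below). Its measured centre is within about 4 mm of the post axis, and the clearance is 15 mm. Correcting and lowering.

```bash
python3 -m pendant '[{"translation":[-2.5,-2.8,0],"twist":[0,0,0],"grip":-1},{"translation":[0,0,15],"twist":[0,0,0],"grip":-1},{"translation":[0,0,15],"twist":[0,0,0],"grip":-1},{"translation":[0,0,15],"twist":[0,0,0],"grip":-1},{"translation":[0,0,15],"twist":[0,0,0],"grip":-1},{"translation":[0,0,12],"twist":[0,0,0],"grip":-1},{"translation":[0,0,8],"twist":[0,0,0],"grip":-1},{"translation":[0,0,0],"twist":[0,0,0],"grip":-1},{"translation":[0,0,0],"twist":[0,0,0],"grip":-1},{"translation":[0,0,0],"twist":[0,0,0],"grip":-1}]' 40
python3 -c "
from h import *
go([.4515,.2405,.064],-109)"
```

```text
t: 7.3
tool_pos: [0.4554, 0.2319, 0.0658]
orientation: [3.092, -0.545, -0.001]
force: [0.1, 0.2, -1.2]
opening: 0.01
t 7.3 tcp [0.4554 0.2319 0.0658] open 0.01 F [ 0.13  0.18 -1.23] q6 2.29
jaw yaw -110.0 tool z [-0.001 -0.002 -1.   ]
tool shift mm [-6.6 -6.8  1.8]
tool twist [ 0.002  0.001 -0.018] shift after turn [-6.5 -6.9  1.8]
```

```bash
python3 -m pendant '[{"translation":[-3.2,-3.4,0],"twist":[0,0,-0.018],"grip":-1},{"translation":[-3,-3,0],"twist":[0,0,0],"grip":-1},{"translation":[0,0,0],"twist":[0,0,0],"grip":-1},{"translation":[0,0,1.5],"twist":[0,0,0],"grip":-1},{"translation":[0,0,0],"twist":[0,0,0],"grip":-1},{"translation":[0,0,0],"twist":[0,0,0],"grip":-1},{"translation":[0,0,0],"twist":[0,0,0],"grip":-1},{"translation":[0,0,0],"twist":[0,0,0],"grip":-1},{"translation":[0,0,0],"twist":[0,0,0],"grip":-1},{"translation":[0,0,0],"twist":[0,0,0],"grip":-1}]' 40
python3 -c "
from h import *
go([.4515,.2405,.063],-109)"
```

```text
t: 8.3
tool_pos: [0.453, 0.2418, 0.0668]
orientation: [-3.099, 0.514, -0.005]
force: [0.1, -0.1, -0.6]
opening: 0.01
t 8.3 tcp [0.453  0.2418 0.0668] open 0.01 F [ 0.14 -0.12 -0.57] q6 2.29
jaw yaw -108.8 tool z [ 0.003 -0.    -1.   ]
tool shift mm [-1.1  1.7  3.8]
tool twist [-0.001 -0.003  0.003] shift after turn [-1.   1.7  3.8]
```

```bash
python3 -m pendant '[{"translation":[0,0,1.5],"twist":[0,0,0],"grip":-1},{"translation":[0,0,1.5],"twist":[0,0,0],"grip":-1},{"translation":[0,0,1],"twist":[0,0,0],"grip":-1},{"translation":[0,0,1],"twist":[0,0,0],"grip":-1},{"translation":[0,0,0],"twist":[0,0,0],"grip":-1},{"translation":[0,0,0],"twist":[0,0,0],"grip":-1},{"translation":[0,0,0],"twist":[0,0,0],"grip":-1},{"translation":[0,0,0],"twist":[0,0,0],"grip":-1},{"translation":[0,0,0],"twist":[0,0,0],"grip":-1},{"translation":[0,0,0],"twist":[0,0,0],"grip":-1}]' 40
python3 - <<'E'
from h import *
go([.4515,.2405,.063],-109)
p,d,i=cam('wrist');P=pts(d,i)
Q=P[(d>0)&(np.hypot(P[...,0]-.468,P[...,1]-.29)<.063)&(P[...,2]>.03)&(P[...,2]<.072)]
print(len(Q),np.median(Q[:,2]),cv2.minEnclosingCircle((Q[:,:2]*1000).astype(np.float32)))
E
```

```text
t: 9.3
tool_pos: [0.4534, 0.2417, 0.0626]
orientation: [-3.099, 0.514, -0.005]
force: [-1.6, -0.1, 0.4]
opening: 0.0095
t 9.3 tcp [0.4534 0.2417 0.0626] open 0.0095 F [-1.59 -0.13  0.41] q6 2.29
jaw yaw -108.8 tool z [ 0.003 -0.    -1.   ]
tool shift mm [-1.4  1.8 -0.4]
tool twist [-0.001 -0.003  0.003] shift after turn [-1.4  1.8 -0.4]
13947 0.053779786337392554 ((468.0645446777344, 289.9986267089844), 62.991825103759766)
```

```bash
python3 -m pendant '[{"translation":[0,0,0],"twist":[0,0,0],"grip":-0.5},{"translation":[0,0,0],"twist":[0,0,0],"grip":-0.5},{"translation":[0,0,0],"twist":[0,0,0],"grip":-0.5},{"translation":[0,0,0],"twist":[0,0,0],"grip":-0.5},{"translation":[0,0,0],"twist":[0,0,0],"grip":-0.5},{"translation":[0,0,-10],"twist":[0,0,0],"grip":-0.5},{"translation":[0,0,-25],"twist":[0,0,0],"grip":-0.5},{"translation":[0,0,-35],"twist":[0,0,0],"grip":-0.5},{"translation":[0,0,-35],"twist":[0,0,0],"grip":-0.5},{"translation":[0,0,-40],"twist":[0,0,0],"grip":1}]' 40
python3 - <<'E'
from h import *
go([.4490,-.1775,.2],-60)
for n in('top','wrist'):
    p,d,i=cam(n);P=pts(d,i)
    if n=='wrist': save('w3.png',p)
    Q=P[(d>0)&(np.hypot(P[...,0]-.468,P[...,1]-.29)<.072)&(P[...,2]>.04)&(P[...,2]<.065)]
    A=np.c_[Q[:,:2],np.ones(len(Q))]
    print(n,len(Q),np.median(Q[:,2]),cv2.minEnclosingCircle((Q[:,:2]*1000).astype(np.float32)),'slope',np.linalg.lstsq(A,Q[:,2],rcond=None)[0])
    Q=P[(d>0)&(np.hypot(P[...,0]-.575,P[...,1]-.1)<.07)&(P[...,2]>.05)&(P[...,2]<.065)]
    if len(Q)>5: print('bowl',cv2.minEnclosingCircle((Q[:,:2]*1000).astype(np.float32)))
E
```

```text
t: 10.35
tool_pos: [0.4485, 0.2399, 0.2075]
orientation: [3.093, -0.513, -0.012]
force: [0.3, 0.2, 0.1]
opening: 0.0274
t 10.35 tcp [0.4485 0.2399 0.2075] open 0.0274 F [0.29 0.24 0.06] q6 2.29
jaw yaw -108.8 tool z [-0.008 -0.005 -1.   ]
tool shift mm [135.4 394.8   9.5]
tool twist [ 0.004  0.009 -0.853] shift after turn [-208.3  361.8    7.5]
top 606 0.05490893050198542 ((466.0540771484375, 292.7359924316406), 64.42656707763672) slope [ 0.01544098 -0.01428307  0.05107904]
bowl ((576.0453491210938, 101.677490234375), 54.59968948364258)
wrist 7256 0.053607341342270715 ((468.1203918457031, 291.2728576660156), 64.9183120727539) slope [ 0.0034464  -0.00146354  0.05197531]
bowl ((578.543212890625, 99.43875885009766), 54.721343994140625)
```

View pics/w3.png

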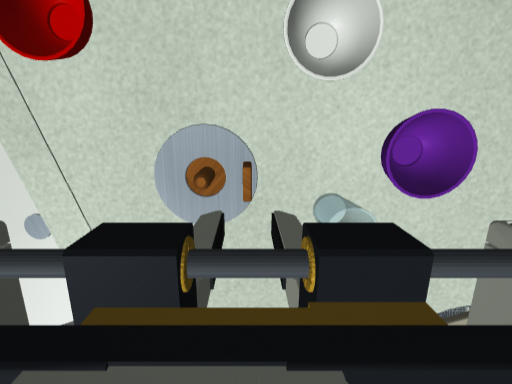

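The wrist view shows the guard flat on the collar at (205,175) with the post through its hole, released. Its centre (0.468,0.291) is on the post axis, slope about 0. The bowl hasn't moved, at (0.577,0.100). On to the near shaker.

```bash
python3 -m pendant '[{"translation":[15,43,0],"twist":[0.004,0.009,0],"grip":1},{"translation":[15,43,0],"twist":[0,0,0],"grip":1},{"translation":[15,43,0],"twist":[0,0,0],"grip":1},{"translation":[15,43,0],"twist":[0,0,0],"grip":1},{"translation":[15,43,0],"twist":[0,0,0],"grip":1},{"translation":[15,43,0],"twist":[0,0,0],"grip":1},{"translation":[15,43,0],"twist":[0,0,0],"grip":1},{"translation":[15,43,0],"twist":[0,0,0],"grip":1},{"translation":[12,40,0],"twist":[0,0,0],"grip":1},{"translation":[0,0,0],"twist":[0,0,0],"grip":1}]' 20
python3 - <<'E'
from h import *
go([.4505,-.1785,.19],-109)
p,d,i=cam('wrist');P=pts(d,i); save('w4.png',p)
for z0 in(.095,.107):
    Q=P[(d>0)&(np.hypot(P[...,0]-.45,P[...,1]+.178)<.05)&(P[...,2]>z0)&(P[...,2]<.125)]
    print(len(Q),Q.mean(0),Q[:,2].max(),cv2.minEnclosingCircle((Q[:,:2]*1000).astype(np.float32)))
Q=P[(d>0)&(np.hypot(P[...,0]-.563,P[...,1]+.335)<.05)&(P[...,2]>.095)&(P[...,2]<.125)]
if len(Q)>5: print('B',len(Q),cv2.minEnclosingCircle((Q[:,:2]*1000).astype(np.float32)))
E
```

```text
t: 11.45
tool_pos: [0.4545, -0.1775, 0.2188]
orientation: [-3.096, 0.504, -0.037]
force: [0.5, 0.2, 1.1]
opening: 0.093
t 11.45 tcp [ 0.4545 -0.1775  0.2188] open 0.093 F [0.54 0.23 1.12] q6 1.41
jaw yaw -108.5 tool z [ 0.024  0.001 -1.   ]
tool shift mm [-4.2  2.5 28.7]
tool twist [-0.009 -0.022  0.009] shift after turn [-3.5  2.2 28.8]
1390 [ 0.45388376 -0.18071622  0.11042067] 0.11679668684939526 ((451.6897277832031, -179.97862243652344), 22.89586639404297)
1123 [ 0.4528371  -0.18023325  0.11192435] 0.11679668684939526 ((451.8482360839844, -179.9333038330078), 20.82140350341797)
B 2168 ((564.9917602539062, -336.0272521972656), 23.21354866027832)
```

```bash
python3 -m pendant '[{"translation":[-3,3,0],"twist":[-0.009,-0.022,0],"grip":1},{"translation":[0,0,20],"twist":[0,0,0],"grip":1},{"translation":[0,0,25],"twist":[0,0,0],"grip":1},{"translation":[0,0,25],"twist":[0,0,0],"grip":1},{"translation":[0,0,25],"twist":[0,0,0],"grip":1},{"translation":[0,0,25],"twist":[0,0,0],"grip":1},{"translation":[0,0,20],"twist":[0,0,0],"grip":1},{"translation":[0,0,15],"twist":[0,0,0],"grip":1},{"translation":[0,0,0],"twist":[0,0,0],"grip":1},{"translation":[0,0,0],"twist":[0,0,0],"grip":1}]' 25
python3 -c "
from h import *
go([.451,-.1795,.060],-109)"
```

```text
t: 12.5
tool_pos: [0.4517, -0.1646, 0.0607]
orientation: [3.105, -0.477, -0.011]
force: [-0.1, 0.2, 1.4]
opening: 0.0929
t 12.5 tcp [ 0.4517 -0.1646  0.0607] open 0.0929 F [-0.14  0.17  1.35] q6 1.42
jaw yaw -107.5 tool z [-0.007  0.001 -1.   ]
tool shift mm [ 3.8 14.4  0.7]
tool twist [0.001 0.007 0.027] shift after turn [ 4.2 14.3  0.7]
```

```bash
python3 -m pendant '[{"translation":[2,7,0],"twist":[0.001,0.007,0.02],"grip":1},{"translation":[2,7,0],"twist":[0,0,0],"grip":1},{"translation":[0,0,0],"twist":[0,0,0],"grip":1},{"translation":[0,0,0],"twist":[0,0,0],"grip":1},{"translation":[0,0,0],"twist":[0,0,0],"grip":0.5},{"translation":[0,0,0],"twist":[0,0,0],"grip":0.5},{"translation":[0,0,0],"twist":[0,0,0],"grip":0.5},{"translation":[0,0,0],"twist":[0,0,0],"grip":0.5},{"translation":[0,0,0],"twist":[0,0,0],"grip":0.5},{"translation":[0,0,0],"twist":[0,0,0],"grip":0.5}]' 25
python3 -c "
from h import *
go([.451,-.1795,.060],-109)"
```

```text
t: 13.5
tool_pos: [0.4539, -0.1811, 0.0652]
orientation: [3.098, -0.508, 0.01]
force: [-0.7, 0.1, -0.4]
opening: 0.0699
t 13.5 tcp [ 0.4539 -0.1811  0.0652] open 0.0699 F [-0.68  0.1  -0.36] q6 1.41
jaw yaw -108.6 tool z [ 0.006 -0.004 -1.   ]
tool shift mm [-3.3 -0.7  5.2]
tool twist [ 0.002 -0.007  0.006] shift after turn [-3.2 -0.6  5.2]
```

```bash
python3 -m pendant '[{"translation":[-2.8,0,4],"twist":[0.002,-0.006,0],"grip":0.5},{"translation":[0,0,0],"twist":[0,0,0],"grip":0},{"translation":[0,0,0],"twist":[0,0,0],"grip":-1},{"translation":[0,0,0],"twist":[0,0,0],"grip":-1},{"translation":[0,0,0],"twist":[0,0,0],"grip":-1},{"translation":[0,0,0],"twist":[0,0,0],"grip":-1},{"translation":[0,0,0],"twist":[0,0,0],"grip":-1},{"translation":[0,0,0],"twist":[0,0,0],"grip":-1},{"translation":[0,0,0],"twist":[0,0,0],"grip":-1},{"translation":[0,0,0],"twist":[0,0,0],"grip":-1}]' 30
python3 -c "
from h import *
go([.451,-.1795,.060],-109); print(robot.read_state()['joint_torque'].round(3))"
```

```text
t: 14.5
tool_pos: [0.4507, -0.1799, 0.0604]
orientation: [-3.099, 0.508, 0.001]
force: [0.6, 0.5, -0.6]
opening: 0.0463
t 14.5 tcp [ 0.4507 -0.1799  0.0604] open 0.0463 F [ 0.63  0.49 -0.59] q6 1.41
jaw yaw -108.6 tool z [-0.     0.001 -1.   ]
tool shift mm [ 0.1 -0.5  0.4]
tool twist [-0.001  0.001  0.006] shift after turn [ 0.1 -0.5  0.4]
[-6.8000e-02 -4.2716e+01 -4.4853e+01  5.0000e-03 -6.5000e-02 -0.0000e+00]
```

```bash
python3 -m pendant '[{"translation":[0,0,-10],"twist":[0,0,0],"grip":-1},{"translation":[0,0,-10],"twist":[0,0,0],"grip":-1},{"translation":[0,0,-10],"twist":[0,0,0],"grip":-1},{"translation":[0,0,-10],"twist":[0,0,0],"grip":-1},{"translation":[0,0,0],"twist":[0,0,0],"grip":-1},{"translation":[0,0,0],"twist":[0,0,0],"grip":-1},{"translation":[0,0,0],"twist":[0,0,0],"grip":-1},{"translation":[0,0,0],"twist":[0,0,0],"grip":-1},{"translation":[0,0,0],"twist":[0,0,0],"grip":-1},{"translation":[0,0,0],"twist":[0,0,0],"grip":-1}]' 30
python3 - <<'E'
from h import *
go([.451,-.1795,.060],-109); print(robot.read_state()['joint_torque'].round(3))
f=[]
for k in range(8):
    robot.read_camera('wrist'); f.append(robot.read_state()['force'])
print(np.round(f,2)[:,2],np.mean(f,0))
E
```

```text
t: 15.5
tool_pos: [0.4502, -0.1797, 0.1037]
orientation: [-3.099, 0.508, 0.002]
force: [-0.1, 0.1, -1.4]
opening: 0.046
t 15.5 tcp [ 0.4502 -0.1797  0.1037] open 0.046 F [-0.08  0.08 -1.36] q6 1.41
jaw yaw -108.6 tool z [-0.001  0.001 -1.   ]
tool shift mm [ 0.8 -0.4 43.7]
tool twist [-0.001  0.002  0.006] shift after turn [ 0.7 -0.5 43.7]
[ 1.0000e-03 -4.2587e+01 -4.7604e+01  3.1000e-02 -6.6000e-02 -0.0000e+00]
[-1.77 -2.26 -1.55 -2.08 -1.69 -0.83 -1.75 -3.4 ] [-0.28480372 -0.10766125 -1.91511481]
```

Near shaker lifted: 1.9 N mean over 8 readings, probably the lighter. Setting it back down, then weighing the other.

```bash
python3 -m pendant '[{"translation":[0,0,10],"twist":[0,0,0],"grip":-1},{"translation":[0,0,10],"twist":[0,0,0],"grip":-1},{"translation":[0,0,10],"twist":[0,0,0],"grip":-1},{"translation":[0,0,7],"twist":[0,0,0],"grip":-1},{"translation":[0,0,0],"twist":[0,0,0],"grip":-1},{"translation":[0,0,0],"twist":[0,0,0],"grip":-1},{"translation":[0,0,0],"twist":[0,0,0],"grip":-1},{"translation":[0,0,0],"twist":[0,0,0],"grip":-1},{"translation":[0,0,0],"twist":[0,0,0],"grip":-1},{"translation":[0,0,0],"twist":[0,0,0],"grip":-1}]' 30
python3 -c "
from h import *
go([.451,-.1795,.060],-109)"
```

```text
t: 16.9
tool_pos: [0.4501, -0.1797, 0.0634]
orientation: [-3.099, 0.508, 0.002]
force: [-0.8, 0.6, -2.2]
opening: 0.046
t 16.9 tcp [ 0.4501 -0.1797  0.0634] open 0.046 F [-0.8   0.61 -2.2 ] q6 1.41
jaw yaw -108.6 tool z [-0.001  0.001 -1.   ]
tool shift mm [ 0.8 -0.4  3.4]
tool twist [-0.001  0.002  0.006] shift after turn [ 0.8 -0.4  3.4]
```

```bash
python3 -m pendant '[{"translation":[0,0,1],"twist":[0,0,0],"grip":-1},{"translation":[0,0,1],"twist":[0,0,0],"grip":-1},{"translation":[0,0,1],"twist":[0,0,0],"grip":-1},{"translation":[0,0,0.5],"twist":[0,0,0],"grip":-1},{"translation":[0,0,0],"twist":[0,0,0],"grip":-1},{"translation":[0,0,0],"twist":[0,0,0],"grip":0.2},{"translation":[0,0,0],"twist":[0,0,0],"grip":0.5},{"translation":[0,0,0],"twist":[0,0,0],"grip":1},{"translation":[0,0,0],"twist":[0,0,0],"grip":1},{"translation":[0,0,0],"twist":[0,0,0],"grip":1}]' 30
python3 -c "
from h import *
go([.451,-.1795,.060],-109)"
```

```text
t: 17.9
tool_pos: [0.4515, -0.1804, 0.0612]
orientation: [-3.1, 0.509, -0.003]
force: [1.2, -0.2, 0.1]
opening: 0.0817
t 17.9 tcp [ 0.4515 -0.1804  0.0612] open 0.0817 F [ 1.16 -0.22  0.07] q6 1.41
jaw yaw -108.6 tool z [ 0.002 -0.    -1.   ]
tool shift mm [-0.8 -0.7  1.2]
tool twist [-0.    -0.002  0.006] shift after turn [-0.8 -0.7  1.2]
```

```bash
python3 -m pendant '[{"translation":[0,0,0],"twist":[0,0,0],"grip":1},{"translation":[0,0,0],"twist":[0,0,0],"grip":1},{"translation":[0,0,-20],"twist":[0,0,0],"grip":1},{"translation":[0,0,-30],"twist":[0,0,0],"grip":1},{"translation":[0,0,-35],"twist":[0,0,0],"grip":1},{"translation":[0,0,-35],"twist":[0,0,0],"grip":1},{"translation":[0,0,-20],"twist":[0,0,0],"grip":1},{"translation":[0,0,0],"twist":[0,0,0],"grip":1},{"translation":[0,0,0],"twist":[0,0,0],"grip":1},{"translation":[0,0,0],"twist":[0,0,0],"grip":1}]' 30
python3 - <<'E'
from h import *
f=[]
for k in range(4):
    p,d,i=cam('wrist'); f.append(robot.read_state()['force'])
print('empty',np.mean(f,0))
P=pts(d,i)
for n,c in(('A',(.45,-.178)),('B',(.565,-.336))):
    Q=P[(d>0)&(np.hypot(P[...,0]-c[0],P[...,1]-c[1])<.05)&(P[...,2]>.095)&(P[...,2]<.125)]
    print(n,len(Q),len(Q)>5 and (Q[:,2].max(),cv2.minEnclosingCircle((Q[:,:2]*1000).astype(np.float32))))
go([.564,-.3355,.2],-109)
E
```

```text
t: 18.9
tool_pos: [0.4494, -0.1794, 0.203]
orientation: [-3.098, 0.508, 0.005]
force: [-0.2, -0.5, -0.7]
opening: 0.0931
empty [-0.0408224  -0.3259742  -0.27010152]
A 1569 (np.float64(0.11670202940446878), ((451.3604736328125, -180.26255798339844), 23.18865966796875))
B 1822 (np.float64(0.11722562149036608), ((564.6085205078125, -335.6111145019531), 22.74531364440918))
t 19.1 tcp [ 0.449  -0.1792  0.2027] open 0.093 F [ 0.67 -0.09 -0.64] q6 1.41
jaw yaw -108.6 tool z [-0.004  0.003 -1.   ]
tool shift mm [158.9 111.4   1.8]
tool twist [-0.001  0.005  0.006] shift after turn [159.6 110.3   2.7]
```

```bash
python3 -m pendant '[{"translation":[27,19,0],"twist":[0,0.005,0],"grip":1},{"translation":[27,19,0],"twist":[0,0,0],"grip":1},{"translation":[27,19,0],"twist":[0,0,0],"grip":1},{"translation":[27,19,0],"twist":[0,0,0],"grip":1},{"translation":[27,19,0],"twist":[0,0,0],"grip":1},{"translation":[24,15,0],"twist":[0,0,0],"grip":1},{"translation":[0,0,25],"twist":[0,0,0],"grip":1},{"translation":[0,0,25],"twist":[0,0,0],"grip":1},{"translation":[0,0,20],"twist":[0,0,0],"grip":1},{"translation":[0,0,0],"twist":[0,0,0],"grip":1}]' 30
python3 -c "
from h import *
go([.564,-.3355,.06],-109)"
```

```text
t: 20.1
tool_pos: [0.5656, -0.3383, 0.1189]
orientation: [-3.094, 0.507, 0.016]
force: [-0.5, -0.3, -1.0]
opening: 0.0928
t 20.1 tcp [ 0.5656 -0.3383  0.1189] open 0.0928 F [-0.54 -0.27 -1.05] q6 1.28
jaw yaw -108.6 tool z [-0.009  0.008 -1.   ]
tool shift mm [-1.7 -1.9 58.9]
tool twist [-0.005  0.011  0.007] shift after turn [-2.4 -2.1 58.9]
```

```bash
python3 -m pendant '[{"translation":[-2.4,-2,0],"twist":[-0.005,0.011,0],"grip":1},{"translation":[0,0,14],"twist":[0,0,0],"grip":1},{"translation":[0,0,15],"twist":[0,0,0],"grip":1},{"translation":[0,0,15],"twist":[0,0,0],"grip":1},{"translation":[0,0,14],"twist":[0,0,0],"grip":1},{"translation":[0,0,0],"twist":[0,0,0],"grip":0.5},{"translation":[0,0,0],"twist":[0,0,0],"grip":0.5},{"translation":[0,0,0],"twist":[0,0,0],"grip":0.5},{"translation":[0,0,0],"twist":[0,0,0],"grip":0.5},{"translation":[0,0,0],"twist":[0,0,0],"grip":0.5}]' 30
python3 -c "
from h import *
go([.564,-.3355,.06],-109)"
```

```text
t: 21.1
tool_pos: [0.5651, -0.336, 0.0592]
orientation: [3.098, -0.507, 0.006]
force: [-0.6, 0.2, -0.0]
opening: 0.0704
t 21.1 tcp [ 0.5651 -0.336   0.0592] open 0.0704 F [-0.63  0.2  -0.03] q6 1.28
jaw yaw -108.6 tool z [ 0.003 -0.003 -1.   ]
tool shift mm [-1.2 -0.1 -0.8]
tool twist [ 0.001 -0.004  0.007] shift after turn [-1.2 -0.1 -0.8]
```

```bash
python3 -m pendant '[{"translation":[-0.7,0,0],"twist":[0.001,-0.004,0],"grip":0},{"translation":[0,0,0],"twist":[0,0,0],"grip":-1},{"translation":[0,0,0],"twist":[0,0,0],"grip":-1},{"translation":[0,0,0],"twist":[0,0,0],"grip":-1},{"translation":[0,0,0],"twist":[0,0,0],"grip":-1},{"translation":[0,0,0],"twist":[0,0,0],"grip":-1},{"translation":[0,0,0],"twist":[0,0,0],"grip":-1},{"translation":[0,0,0],"twist":[0,0,0],"grip":-1},{"translation":[0,0,0],"twist":[0,0,0],"grip":-1},{"translation":[0,0,0],"twist":[0,0,0],"grip":-1}]' 35
python3 -c "
from h import *
go([.564,-.3355,.06],-109)"
```

```text
t: 22.1
tool_pos: [0.5653, -0.3364, 0.0607]
orientation: [3.099, -0.507, 0.003]
force: [-0.3, -0.1, 0.6]
opening: 0.0456
t 22.1 tcp [ 0.5653 -0.3364  0.0607] open 0.0456 F [-0.31 -0.06  0.57] q6 1.28
jaw yaw -108.6 tool z [ 0.002 -0.002 -1.   ]
tool shift mm [-1.5 -0.4  0.7]
tool twist [ 0.001 -0.002  0.007] shift after turn [-1.5 -0.4  0.7]
```

```bash
python3 -m pendant '[{"translation":[0,0,-10],"twist":[0,0,0],"grip":-1},{"translation":[0,0,-10],"twist":[0,0,0],"grip":-1},{"translation":[0,0,-10],"twist":[0,0,0],"grip":-1},{"translation":[0,0,-10],"twist":[0,0,0],"grip":-1},{"translation":[0,0,0],"twist":[0,0,0],"grip":-1},{"translation":[0,0,0],"twist":[0,0,0],"grip":-1},{"translation":[0,0,0],"twist":[0,0,0],"grip":-1},{"translation":[0,0,0],"twist":[0,0,0],"grip":-1},{"translation":[0,0,0],"twist":[0,0,0],"grip":-1},{"translation":[0,0,0],"twist":[0,0,0],"grip":-1}]' 35
python3 - <<'E'
from h import *
f=[]
for k in range(8):
    robot.read_camera('wrist'); f.append(robot.read_state()['force'])
print(np.round(f,2)[:,2],np.mean(f,0)); go([.576,.1005,.260],-109)
E
```

```text
t: 23.1
tool_pos: [0.5636, -0.3352, 0.1019]
orientation: [-3.1, 0.507, 0.003]
force: [0.4, 0.3, -3.6]
opening: 0.0454
[-3.6  -4.42 -5.05 -3.75 -3.56 -4.11 -4.79 -4.59] [ 0.07420974 -0.12209777 -4.23391056]
t 23.5 tcp [ 0.5639 -0.3354  0.1024] open 0.0455 F [-0.53 -0.83 -4.59] q6 1.28
jaw yaw -108.6 tool z [-0.001  0.    -1.   ]
tool shift mm [-127.7 -417.  -157.4]
tool twist [0.    0.001 0.007] shift after turn [-130.5 -416.1 -157.6]
```

The far shaker weighs 4.2 N against 1.9 N, so it is the heavier, and I'm already holding it. Carrying it to the bowl.

```bash
python3 -m pendant '[{"translation":[0,0,-15],"twist":[0,0,0],"grip":-1},{"translation":[0,0,-25],"twist":[0,0,0],"grip":-1},{"translation":[0,0,-20],"twist":[0,0,0],"grip":-1},{"translation":[-3,-10,0],"twist":[0,0,0],"grip":-1},{"translation":[-6,-20,0],"twist":[0,0,0],"grip":-1},{"translation":[-9,-28,0],"twist":[0,0,0],"grip":-1},{"translation":[-9,-28,0],"twist":[0,0,0],"grip":-1},{"translation":[-9,-28,0],"twist":[0,0,0],"grip":-1},{"translation":[-9,-28,0],"twist":[0,0,0],"grip":-1},{"translation":[-9,-28,0],"twist":[0,0,0],"grip":-1}]' 40
python3 -c "
from h import *
go([.576,.1005,.155],-109)"
```

```text
t: 24.5
tool_pos: [0.564, -0.1449, 0.1629]
orientation: [-3.097, 0.512, 0.009]
force: [0.3, -0.6, -3.1]
opening: 0.0455
t 24.5 tcp [ 0.564  -0.1449  0.1629] open 0.0455 F [ 0.31 -0.6  -3.11] q6 1.56
jaw yaw -108.8 tool z [-0.005  0.003 -1.   ]
tool shift mm [ -67.5 -236.2    8.7]
tool twist [-0.002  0.006  0.004] shift after turn [ -68.5 -236.     7.9]
```

```bash
python3 -m pendant '[{"translation":[-9,-30,0],"twist":[-0.002,0.006,0],"grip":-1},{"translation":[-9,-30,0],"twist":[0,0,0],"grip":-1},{"translation":[-9,-30,0],"twist":[0,0,0],"grip":-1},{"translation":[-9,-30,0],"twist":[0,0,0],"grip":-1},{"translation":[-9,-30,0],"twist":[0,0,0],"grip":-1},{"translation":[-9,-30,0],"twist":[0,0,0],"grip":-1},{"translation":[-6,-20,0],"twist":[0,0,0],"grip":-1},{"translation":[-3,-12,0],"twist":[0,0,0],"grip":-1},{"translation":[0,0,0],"twist":[0,0,0],"grip":-1},{"translation":[0,0,0],"twist":[0,0,0],"grip":-1}]' 40
python3 -c "
from h import *
go([.576,.1005,.155],-109)"
```

```text
t: 25.5
tool_pos: [0.5576, 0.1039, 0.1527]
orientation: [-3.1, 0.491, 0.024]
force: [0.4, -0.6, -3.5]
opening: 0.0455
t 25.5 tcp [0.5576 0.1039 0.1527] open 0.0455 F [ 0.36 -0.63 -3.53] q6 1.97
jaw yaw -108.0 tool z [-0.015  0.005 -1.   ]
tool shift mm [18.5 -2.4 -2.6]
tool twist [-0.     0.016  0.017] shift after turn [18.5 -2.7 -2.3]
```

```bash
python3 -m pendant '[{"translation":[8,-1.5,-2],"twist":[0,0.016,0],"grip":-1},{"translation":[8,-1,0],"twist":[0,0,0],"grip":-1},{"translation":[2,0,0],"twist":[0,0,0],"grip":-1},{"translation":[0,0,0],"twist":[0,0,0],"grip":-1},{"translation":[0,0,0],"twist":[0,0,0],"grip":-1},{"translation":[0,0,0],"twist":[0,0,0],"grip":-1},{"translation":[0,0,0],"twist":[0,0,0],"grip":-1},{"translation":[0,0,0],"twist":[0,0,0],"grip":-1},{"translation":[0,0,0],"twist":[0,0,0],"grip":-1},{"translation":[0,0,0],"twist":[0,0,0],"grip":-1}]' 40
python3 - <<'E'
from h import *
go([.576,.1005,.155],-109)
out=[]
for n in('top','scene'):
    p,d,i=cam(n);P=pts(d,i); out.append(p)
    for nm,c,r,z0,z1 in(('bowl',(.576,.1005),.07,.052,.064),('guard',(.468,.29),.08,.044,.062),('A',(.451,-.18),.05,.095,.125)):
        Q=P[(d>0)&(np.hypot(P[...,0]-c[0],P[...,1]-c[1])<r)&(P[...,2]>z0)&(P[...,2]<z1)]
        if len(Q)>5: print(n,nm,len(Q),cv2.minEnclosingCircle((Q[:,:2]*1000).astype(np.float32)))
save('fin.png',np.hstack([cv2.resize(out[0],(400,300)),cv2.resize(out[1][50:230,150:390],(400,300))]))
E
```

```text
t: 26.5
tool_pos: [0.5774, 0.096, 0.1544]
orientation: [3.1, -0.5, 0.002]
force: [0.7, 0.2, -3.7]
opening: 0.0456
t 26.5 tcp [0.5774 0.096  0.1544] open 0.0456 F [ 0.71  0.16 -3.66] q6 1.97
jaw yaw -108.3 tool z [ 0.001 -0.001 -1.   ]
tool shift mm [-2.8 -3.8 -0.6]
tool twist [ 0.001 -0.002  0.012] shift after turn [-2.8 -3.8 -0.6]
top bowl 58 ((566.4208374023438, 96.82515716552734), 52.49748992919922)
top guard 534 ((465.36279296875, 293.3309631347656), 64.6242904663086)
top A 198 ((448.8128967285156, -177.9578399658203), 22.973438262939453)
scene bowl 239 ((579.40966796875, 100.00274658203125), 54.890567779541016)
scene guard 67 ((455.0421447753906, 295.6363830566406), 53.03544616699219)
scene A 296 ((451.9100646972656, -180.36831665039062), 23.042869567871094)
```

View pics/fin.png

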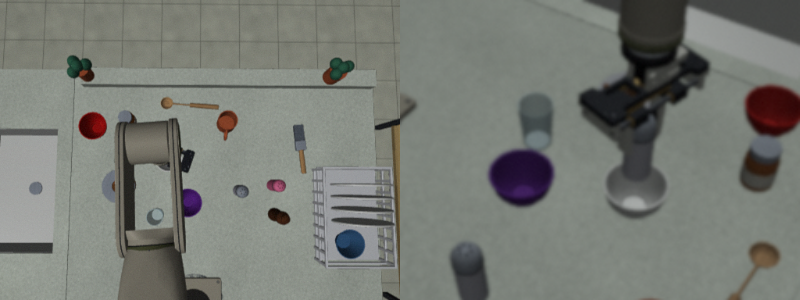

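The final views show the shaker upright over the white bowl (scene crop at (637,150)), with everything else in place. I'll make a 4 mm centring correction and let it settle.

```bash
python3 -m pendant '[{"translation":[-1.5,-3,0],"twist":[0,0,0],"grip":-1},{"translation":[0,0,0],"twist":[0,0,0],"grip":-1},{"translation":[0,0,0],"twist":[0,0,0],"grip":-1},{"translation":[0,0,0],"twist":[0,0,0],"grip":-1},{"translation":[0,0,0],"twist":[0,0,0],"grip":-1},{"translation":[0,0,0],"twist":[0,0,0],"grip":-1},{"translation":[0,0,0],"twist":[0,0,0],"grip":-1},{"translation":[0,0,0],"twist":[0,0,0],"grip":-1},{"translation":[0,0,0],"twist":[0,0,0],"grip":-1},{"translation":[0,0,0],"twist":[0,0,0],"grip":-1}]' 40
python3 -c "
from h import *
go([.577,.1005,.155],-109); s=robot.read_state();print(abs(s['dq']).max())
if np.hypot(*(s['tool_pos'][:2]-[.577,.1005]))<.006: print(robot.close_job())"
```

```text
t: 27.6
tool_pos: [0.5769, 0.0997, 0.1545]
orientation: [3.1, -0.5, 0.002]
force: [-0.4, -0.6, -4.0]
opening: 0.0456
t 27.6 tcp [0.5769 0.0997 0.1545] open 0.0456 F [-0.4  -0.63 -3.99] q6 1.98
jaw yaw -108.3 tool z [ 0.001 -0.001 -1.   ]
tool shift mm [-0.2 -0.7 -0.5]
tool twist [ 0.001 -0.002  0.012] shift after turn [-0.2 -0.7 -0.5]
0.002462418452037195
the job is handed in; nothing more can be done
None
```

I hung the guard level on the post's collar and let go of it. I then lifted both shakers: the near one read about 1.9 N and the far one about 4.2 N. I stood the lighter near one back upright on the counter. The job was handed in at 27.6 s.

**End pose:** the heavier shaker is held still and upright (tilt about 0.1°), within 1 mm of the measured bowl centre. Its base is about 35 mm above the rim.

**Last checks:**
- **Bowl:** it stayed within a few millimetres of where it started.
- **Lighter shaker:** it stands upright at (0.450, -0.179).
- **Other things:** they looked undisturbed in the last pictures.
- **Guard:** right after release, it measured level and centred on the post.

**Readings that disagreed:** at the end the arm partly hid the guard and bowl. The top view's bowl fit (58 points) and the scene view's guard fit (67 points) came out about 10–15 mm off. I disregarded both and relied on the clear earlier views. The single force readings scattered by about ±1 N, so the two weights are averages of 8 readings each.

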